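# Hold the sprung incubator lid at its index mark

## Robot

A 6-joint arm with a two-finger parallel gripper is mounted at the origin on the work surface. World frame = base frame: x ahead of the robot, y to its left, z up, the work surface at z = 0. Lengths are in mm, angles in rad, forces in N, time in s.
With the tool pointing down it reaches from about 275 to 850 mm from the base axis. Payload 5.2 kg.
Tool frame: the origin (TCP) lies at the very end of the fingers, on their centre line; the grasp point (between the pads) lies 19 mm behind it; z points along the fingers, y is the line along which they close (so a half turn about z gives the same grasp; the last joint's range is limited). The gripper opens to 85 mm and grips with 20 to 120 N. Pads are 22 mm wide; open, the fingers measure 114 mm over their backs; the gripper's body (76 mm by 85 mm) begins 54 mm behind the grasp point. The pads swing forward as they close: fully open they stand 13 mm farther back than shut.
Start: joints at [-1.326, 0.259, 1.535, -0, 1.348, -0.203], TCP at [238.161, -495.766, 231.31] pointing down, gripper open.
Joint ranges: [-3.14, 3.14], [-0.91, 2.08], [0.19, 2.58], [-1.22, 4.36], [0.22, 2.71], [-3.12, 3.12]. Speed limits (rad/s): [2.57, 2.57, 3.14, 3.14, 3.14, 3.14].

## Interface

Orientations are given as a unit quaternion [w, x, y, z].
In Python, from plant import env gives the robot as it stands.
- The arm moves only by the tool move_arm, never from a script. Its arguments are lists of equal length, an entry for each row: "delta_pos": the shift along the tool's x, y, z scaled (see below), a list of three; "delta_rot": the turn, a rotation vector about the tool's x, y, z scaled (see below), a list of three. In form: {"delta_pos": [[x, y, z], ...], "delta_rot": [[ax, ay, az], ...]}. A call has 1 to 12 rows; each row is the pose to reach, as a shift and turn from the pose commanded when the call began, along the tool's axes at that moment; what a row does not reach only later rows make up. The controller multiplies each number of a shift by 400 mm and each number of a turn by 90 degrees. A row lasts 1/10 s, in which the tool goes at most 50 mm and 8.59 degrees, less where a joint would pass 70% of its speed; a pose out of reach is approached as far as the arm can. A call with a number of a shift or a turn outside -1 to 1 is refused whole. A call with a gripper value outside its range is refused whole. "jaw" is the opening, from 0 (shut) to 1 (fully open), set as the call begins (left out, the last holds). The fingers move at their own pace and stop on an object; "force" is the grip in N (left out, the last holds). Time passes only in rows, so rows that repeat a pose let the fingers close. It gives the time, the measured TCP pose, the force, the opening and the grip force at its end, in the units of the state.
- env.get_obs(): the state, without advancing time (a new reading comes with each control period).
- env.get_image(name): name is "scene" or "top" or "wrist"; returns the picture (384x512x3 uint8, blue, green, red); there is no depth.
- env.camera_info(name): a dict with "fx", "fy", "cx", "cy" (pixels), "T" (4x4, takes a point from camera to world coordinates); the wrist camera has in their place "mount" (4x4, takes a point from camera to tool coordinates, whose origin is the TCP and whose axes are the flange's). Camera axes: x right, y down, z forward; pixel columns grow to the right and rows downward; lengths in mm; the calibration is good to about 2 mm. A picture is of the moment at which its call begins: read the wrist's pose just before it. camera_info takes no time and is no camera call.
- env.hand_in(): hands the job in; it is judged then, once.
Trained networks look in the newest picture that a camera, given by its name, has taken for a name from the list of things; names that differ only in an ending like _2 or _b are one class to them, and where a whole thing is asked for, a point or a joint stands for the part that bears it (a point fixed in the world has none). Each returns a list of dicts, best first, with "conf" (0 to 1); they miss things now and then, are a little off and sometimes report something else, mostly with a low value. They report only what shows in the picture. A call takes as long as a camera call. They do not tell look-alikes from the thing itself.
- env.find_in(camera, query): "box" ([left, top, right, bottom] in pixels, round what is visible of it).
- env.silhouettes(camera, query): "region" (384x512 bool, what is visible of it) and "box" ([left, top, right, bottom] in pixels, round what is visible of it).
- env.mark_of(camera, query): "location" ([column, row] in pixels: a listed point, or the origin of a listed thing).
The state is a dict: "clock": time; "joint_pos": joint angles; "qd": joint speeds; "tau": joint torques, N m; "tool_pos": TCP position; "tcp_rot": TCP orientation; "contact_force": force on the tool from outside, world axes, zero at the start; "moment": the same for the moment, N m; "width": finger opening in mm; "grip_force": force on a finger pad.
Only numpy, scipy, OpenCV 4.12 (cv2) and the standard library are available. Lean on these libraries where they do the work, as an engineer would, in place of code of your own. Each camera call takes 0.05 s, during which the arm holds its last target. There are 200 camera calls.

## Task

Draw the sliding bolt on the front of the tube incubator all the way back (to the incubator's right) with its knob, then lift the sprung lid by its bow handle until the pointer on the lid's left edge is level with the index clip on the quadrant, and hold it there with the gripper, still and without letting go: the program finishes while holding the lid. Leave the index clip as it is set and do not push the other things on the bench about.

Things in the scene. Friction and masses are not known exactly. Their poses are not given: they have to be found in the camera images.
- incubator: white tube incubator, fixed; housing 200 (x) x 210 (y) x 90 mm tall, lid top 104 mm above the bench. Origin under the housing's centre; x points from its front (robot side) to the hinge at the back, y to its left, z up. A bolt guide is on its front; on its left side, at y = 137 mm, a thin steel quadrant arc of 150 mm radius rises to 225 mm above the bench
- bolt: loose steel bolt: bar 143 (y) x 16 x 12 mm with an upright black knob; origin under the bar, below the knob; axes as the incubator's. Slides only along incubator y, in a guide at incubator x = -125, z = 98 mm. Locked: knob near y = -32 mm, nose over the lid's tongue, lid kept shut. Drawn: knob pulled toward -y (right) until it meets the far strap at y = -82 mm. 0.2 kg, low friction
- bolt_knob (a point): grip point on the bolt's knob: on its axis, 140 mm above the bench, 42 mm above the bolt's origin. The knob is a plain upright cylinder, 16 mm diameter, top 160 mm above the bench. The two steel straps over the bolt, at incubator y = -18 to -3 and -105 to -90 mm, have their tops at 117 mm
- lid (a joint): angle of the lid, rad: 0 shut, grows as the front edge rises, up to 1.2. A spring hinge pulls it shut: at the handle some 5 N is needed to start it and about 8 N at 0.6 rad (lid 0.4 kg included, somewhat varying); let go, it falls shut
- lid_hinge (a point): middle of the lid's hinge axis, which runs along the incubator's y: incubator x = 95 mm, z = 98 mm
- lid_handle (a point): middle of the bar of the steel bow handle standing on the lid near its front edge: round bar 12 mm in diameter, along y, 90 mm long, 40 mm above the lid's top (144 mm above the bench when shut). Shut, it lies 155 mm in front of the hinge axis and 46 mm above it; it turns about the hinge with the lid
- lid_pointer (a point): tip of the small black pointer that sticks out of the lid's left edge, 150 mm from the hinge axis; moves with the lid
- index (a joint): angle at which the index clip is set on the quadrant, rad, on the same scale as the lid's angle (pointer meets index when the lid's angle equals it); between 0.38 and 0.72, stiff, not to be moved
- index_tip (a point): tip of the black index clip (20 x 14 x 16 mm with a thin blade toward the lid) that is clamped on the quadrant arc at the incubator's left, 150 mm from the hinge axis; the lid's pointer comes to this very point when the lid is at the marked angle
- tube_rack: clear rack of red-capped blood tubes, 104 x 100 mm, 104 mm tall, origin under its centre, stands to the right of the incubator; leave alone
- tip_box: blue pipette-tip box with clear cover, 125 x 85 x 70 mm, origin under its centre, stands to the left of the incubator; leave alone
- cryo_rack: flat blue rack of small vials, 210 x 110 mm, 50 mm tall, origin under its centre; leave alone
- dish: white round bowl, 170 mm across, 55 mm tall, origin under its centre; leave alone
- pipette: hand pipette lying flat, about 290 mm long, 26 mm wide, 22 mm high, its origin under the middle of the body, in front of the incubator; leave alone
Things that resemble listed ones, but are neither listed nor needed, are in the scene too. There is more than one size of the bolt; the one meant has the size given above.

How it is judged:
By the outcome, as a careful person would: the job done as asked, in the order asked, and still so for the second after the job is handed in, while the arm keeps its last pose, push and grip.
It also fails if it takes over 45 s, if anything falls off the work surface, if the arm or the gripper's body presses on something with over 40 N, if the wrist force passes 120 N, or if a joint passes its speed limit or range.

## Working session

There is one attempt and no reset: what is moved stays moved. The work goes in short steps, Python scripts to look and compute and a tool call to move; the robot and the scene stay as the last step left them, time stands still between calls to the robot, and variables do not carry over. Pictures are saved under pics/ and viewed, at most 10 in all, crops included, and the job is handed in when it is done.

Besides the shell and the picture viewer there is one more tool, called after "Call:" by a JSON object that holds its "method" and its "body". move_arm: Moves the arm, as the interface text tells. Its arguments: {"type":"object","properties":{"delta_pos":{"type":"array","items":{"type":"array","items":{"type":"number","minimum":-1,"maximum":1}}},"delta_rot":{"type":"array","items":{"type":"array","items":{"type":"number","minimum":-1,"maximum":1}}},"jaw":{"type":"number"},"force":{"type":"number"}},"required":["delta_pos","delta_rot"]}

```bash
mkdir -p pics; cat > h.py <<'E'
import numpy as np, cv2
from plant import env
from scipy.spatial.transform import Rotation as R
def save(cam,fn,crop=None,s=1):
    im=np.ascontiguousarray(env.get_image(cam))
    if crop: l,t,r,b=crop; im=im[t:b,l:r]
    if s!=1: im=cv2.resize(im,None,fx=s,fy=s,interpolation=cv2.INTER_CUBIC)
    cv2.imwrite('pics/'+fn,im)
def ray(cam,p):
    c=env.camera_info(cam); T=np.array(c['T'])
    d=T[:3,:3]@np.array([(p[0]-c['cx'])/c['fx'],(p[1]-c['cy'])/c['fy'],1]); return T[:3,3],d/np.linalg.norm(d)
def atz(cam,p,z):
    o,d=ray(cam,p); return o+d*(z-o[2])/d[2]
def proj(cam,P):
    c=env.camera_info(cam); q=np.linalg.inv(np.array(c['T']))@np.append(P,1)
    return np.array([c['fx']*q[0]/q[2]+c['cx'],c['fy']*q[1]/q[2]+c['cy']])
def tri(ps):
    A=np.zeros((3,3));b=np.zeros(3)
    for cam,p in ps:
        o,d=ray(cam,p);M=np.eye(3)-np.outer(d,d);A+=M;b+=M@o
    x=np.linalg.solve(A,b); return x
E
python3 - <<'E'
from h import *
np.set_printoptions(precision=1,suppress=True)
a=[env.get_image(c) for c in('scene','top')]
cv2.imwrite('pics/a.png',a[0]);cv2.imwrite('pics/b.png',a[1])
for c in('scene','top'):
    for q in('bolt_knob','lid_handle','lid_hinge','lid_pointer','index_tip','incubator','bolt'):
        print(c,q,[(np.round(m['location'],1).tolist(),round(m['conf'],2)) for m in env.mark_of(c,q)][:4])
    print(np.array(env.camera_info(c)['T'])[:3,3])
o=env.get_obs();print(o['clock'],o['tcp_rot'])
E
```

```text
scene bolt_knob [([223.1, 182.3], 0.45), ([179.8, 174.8], 0.45), ([173.4, 209.2], 0.42)]
scene lid_handle [([239.1, 195.1], 0.82)]
scene lid_hinge [([266.1, 240.7], 0.72), ([234.4, 180.9], 0.21)]
scene lid_pointer [([279.0, 184.3], 0.93)]
scene index_tip [([286.3, 179.3], 0.39)]
scene incubator [([253.4, 229.4], 0.77), ([284.1, 178.3], 0.58), ([279.3, 184.0], 0.22)]
scene bolt [([268.3, 238.9], 0.75), ([173.4, 214.2], 0.7), ([181.0, 179.7], 0.64), ([222.0, 189.8], 0.48)]
[1287.2 -156.6 1222.7]
top bolt_knob [([276.8, 197.3], 0.78), ([336.0, 202.8], 0.63), ([265.3, 179.0], 0.35)]
top lid_handle [([269.3, 180.0], 0.63)]
top lid_hinge [([248.9, 133.4], 0.59), ([338.7, 138.0], 0.56)]
top lid_pointer [([223.4, 187.8], 0.78)]
top index_tip [([220.7, 176.4], 0.39)]
top incubator []
top bolt [([315.7, 245.0], 0.67), ([330.4, 202.6], 0.63), ([278.6, 198.0], 0.52)]
[ 419.3   -4.6 1444.9]
0.8 [0.  1.  0.2 0. ]
```

View pics/a.png

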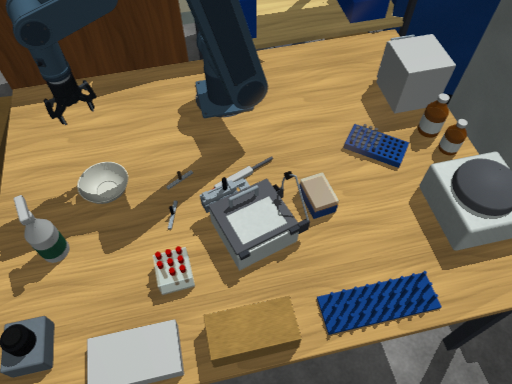

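View pics/b.png

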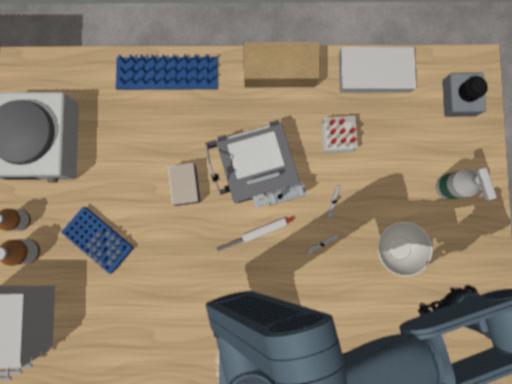

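The scene view shows the incubator at about (250,215), with its bolt and knob on the front at about (225,185). Two loose look-alike bolts lie on the bench at (180,178) and (172,215). In the top view the incubator is at (260,165), its bolt at about (278,197), and the loose bolts at (335,200) and (322,243). The bolt meant is the one in the guide on the incubator's front. I'll enlarge both views to confirm.

```bash
python3 - <<'E'
from h import *
np.set_printoptions(precision=1,suppress=True)
a=cv2.imread('pics/a.png')[155:275,190:320];b=cv2.imread('pics/b.png')[110:230,190:320]
cv2.imwrite('pics/c.png',np.hstack([cv2.resize(i,(400,369),interpolation=cv2.INTER_CUBIC) for i in(a,b)]))
for n,s,t in(('knob',[223.1,182.3],[276.8,197.3]),('handle',[239.1,195.1],[269.3,180]),('ptr',[279,184.3],[223.4,187.8]),('idx',[286.3,179.3],[220.7,176.4])):
    P=tri([('scene',s),('top',t)]);print(n,P,proj('scene',P)-s,proj('top',P)-t)
E
```

```text
knob [518.4 -83.8 136.9] [ 1.5 -0.1] [1.6 0.2]
handle [572.2 -53.3 132.6] [-1.4  0. ] [-1.4 -0.2]
ptr [550.7  82.2 116. ] [-0.4  0. ] [-0.4 -0.1]
idx [578.7  90.4 178.1] [-1.9  0.1] [-1.9 -0.4]
```

View pics/c.png

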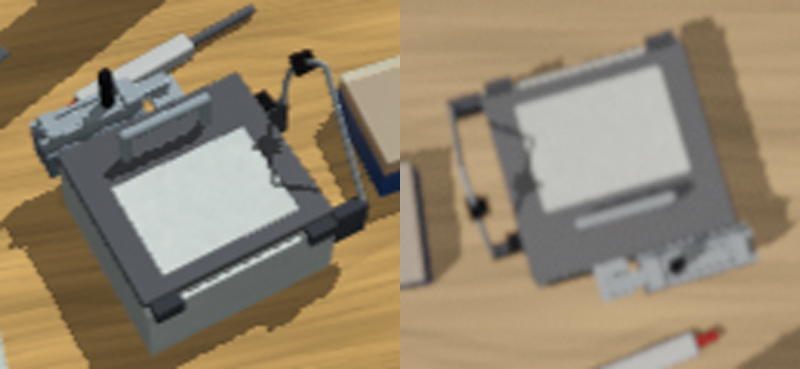

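The crops confirm it. The knob top is at scene (224,178) and top (280,196), in the guide on the incubator's front. The handle, pointer and index clip (scene (288,175), top (215,178)) also show. Next I fit the incubator's pose.

```bash
cat >> h.py <<'E'
from scipy.optimize import least_squares
def loc2w(p,L):  # p=[x,y,yaw]
    c,s=np.cos(p[2]),np.sin(p[2]); return np.array([p[0]+c*L[0]-s*L[1],p[1]+s*L[0]+c*L[1],L[2]])
E
python3 - <<'E'
from h import *
np.set_printoptions(precision=2,suppress=True)
A=lambda u,v:(190+u/3.077,155+v/3.077); B=lambda u,v:(190+(u-400)/3.077,110+v/3.077)
def pts(q):
    ky,th,iy=q[3:]
    k=(-125,ky,160); i=(95-155*np.cos(th),iy,98+155*np.sin(th))
    hl,hr=(-60,45,146),(-60,-45,146)
    return [('scene',k,A(106,72)),('top',k,B(682,262)),('scene',hr,A(125,146)),('scene',hl,A(210,97)),('top',hl,B(577,223)),('top',hr,B(675,196)),
     ('scene',i,A(302,62)),('top',i,B(477,208)),
     ('scene',(-100,-105,0),A(75,198+50)) if 0 else ('scene',(100,-105,0),A(152,353)),('scene',(100,105,0),A(330,272))]
def f(q): return np.concatenate([proj(c,loc2w(q,L))-p for c,L,p in pts(q)])
r=least_squares(f,[590,-50,.26,-32,.5,137],loss='soft_l1');print(r.x,r.cost);print(f(r.x).reshape(-1,2))
p=r.x[:3];print('knob',loc2w(p,(-125,r.x[3],140)),'handle',loc2w(p,(-60,0,144)),'drawn',loc2w(p,(-125,-82,140)))
ci=env.camera_info('wrist');print(ci)
E
```

```text
[634.98 -19.26   0.26 -36.55   0.64 132.24] 9.825945416746102
[[-0.93  1.  ]
 [-1.81  0.01]
 [-0.03 -3.77]
 [-1.27  0.54]
 [-0.41 -0.84]
 [-2.97  0.02]
 [-0.6  -0.41]
 [-0.35 -0.12]
 [-0.92  1.04]
 [-0.05 -1.35]]
knob [523.57 -86.7  140.  ] handle [576.99 -34.68 144.  ] drawn [ 535.25 -130.63  140.  ]
{'fx': 331.38309379984406, 'fy': 331.38309379984406, 'cx': 253.83472031069047, 'cy': 192.83392631307058, 'mount': array([[   0.  ,   -0.95,   -0.3 ,   75.43],
       [   1.  ,    0.  ,    0.  ,    1.54],
       [  -0.  ,   -0.3 ,    0.95, -142.4 ],
       [   0.  ,    0.  ,    0.  ,    1.  ]])}
```

```bash
cat >> h.py <<'E'
def pose():
    o=env.get_obs();q=o['tcp_rot'];return o,np.array(o['tool_pos']),R.from_quat([q[1],q[2],q[3],q[0]])
def wT():
    o,p,r=pose();T=np.eye(4);T[:3,:3]=r.as_matrix();T[:3,3]=p;return T@np.array(env.camera_info('wrist')['mount'])
def down(yaw,tilt=0): # tool x at world angle yaw, z down
    c,s=np.cos(yaw),np.sin(yaw); return R.from_matrix(np.array([[c,s,0],[s,-c,0],[0,0,-1.]]))
def delta(P,rot):
    o,p,r=pose(); m=r.inv(); print('dpos',np.round(m.apply(np.array(P)-p)/400,4),'drot',np.round((m*rot).as_rotvec()/(np.pi/2),4),'rows>=',np.linalg.norm(np.array(P)-p)/50,np.degrees((m*rot).magnitude())/8.59)
E
python3 - <<'E'
from h import *
o,p,r=pose();M=r.as_matrix();print(np.degrees(np.arctan2(M[1,0],M[0,0])),M.round(3),o['contact_force'])
delta((540,20,300),down(.26))
E
```

```text
25.658925910445237 [[ 0.901  0.433  0.   ]
 [ 0.433 -0.901 -0.   ]
 [-0.     0.    -1.   ]] [-0.65740326 -0.49759249 -0.53601419]
dpos [ 1.2385 -0.8355 -0.1717] drot [ 0.     -0.      0.1196] rows>= 12.030696876151428 1.2528548996828115
```

Call:
{"method": "move_arm", "body": {"delta_pos": [[0.62,-0.42,-0.17],[0.62,-0.42,-0.17],[0.62,-0.42,-0.17],[0.62,-0.42,-0.17],[0.62,-0.42,-0.17],[0.62,-0.42,-0.17],[0.62,-0.42,-0.17],[0.62,-0.42,-0.17],[0.62,-0.42,-0.17]], "delta_rot": [[0,0,0.12],[0,0,0.12],[0,0,0.12],[0,0,0.12],[0,0,0.12],[0,0,0.12],[0,0,0.12],[0,0,0.12],[0,0,0.12]], "jaw": 0.5}}

```text
clock: 1.7
tool_pos: [388.6, -237.5, 299.0]
tcp_rot: [0.0, 0.992, 0.129, -0.0]
contact_force: [0.2, -0.2, -0.5]
width: 42.7
grip_force: 0.0
```

```bash
python3 - <<'E'
from h import *
print(pose()[0]['tool_pos'],pose()[0]['clock']);delta((540,20,300),down(.26))
E
```

```text
[ 388.61012174 -237.53255951  299.02394123] 1.7
dpos [ 0.531  -0.5251 -0.0029] drot [ 0.0001  0.0005 -0.0003] rows>= 5.974708934756585 0.006014699303680126
```

Call:
{"method": "move_arm", "body": {"delta_pos": [[0.53,-0.525,0],[0.53,-0.525,0],[0.53,-0.525,0],[0.53,-0.525,0],[0.53,-0.525,0],[0.53,-0.525,0],[0.53,-0.525,0],[0.53,-0.525,0],[0.53,-0.525,0]], "delta_rot": [[0,0,0],[0,0,0],[0,0,0],[0,0,0],[0,0,0],[0,0,0],[0,0,0],[0,0,0],[0,0,0]]}}

```text
clock: 2.6
tool_pos: [539.7, 18.3, 298.7]
tcp_rot: [0.0, 0.992, 0.128, -0.001]
contact_force: [-1.2, 0.1, 0.4]
width: 43.0
grip_force: 0.0
```

```bash
cat >> h.py <<'E'
import json
def look(tag):
    T=wT(); im=env.get_image('wrist'); cv2.imwrite(f'pics/{tag}.png',im); d={'T':T.tolist()}
    for q in('bolt_knob','lid_handle','lid_hinge','lid_pointer','index_tip'):
        d[q]=[(np.round(m['location'],1).tolist(),round(m['conf'],2)) for m in env.mark_of('wrist',q)][:3]; print(q,d[q])
    json.dump(d,open(f'{tag}.json','w'))
def projT(T,P):
    c=env.camera_info('wrist'); q=np.linalg.inv(np.array(T))@np.append(P,1)
    return np.array([c['fx']*q[0]/q[2]+c['cx'],c['fy']*q[1]/q[2]+c['cy']])
E
python3 - <<'E'
from h import *
look('w1')
T=wT();p=[634.98,-19.26,.26]
for n,L in(('knob',(-125,-36,140)),('handle',(-60,0,144)),('idx',(95-150*np.cos(.64),120,98+150*np.sin(.64))),('hinge',(95,0,98))): print(n,projT(T,loc2w(p,L)))
E
```

```text
bolt_knob [([354.7, 215.2], 0.98), ([455.2, 226.9], 0.88), ([387.8, 303.3], 0.85)]
lid_handle [([322.8, 149.9], 0.56)]
lid_hinge []
lid_pointer [([199.3, 140.6], 0.85)]
index_tip [([174.9, 118.5], 0.73), ([305.7, 85.2], 0.21)]
knob [352.22156742 217.00805123]
handle [319.92389296 151.79576259]
idx [173.68119464 116.64441649]
hinge [319.9688058  -27.98223548]
```

View pics/w1.png

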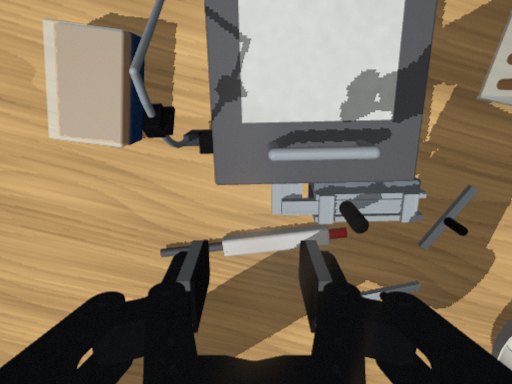

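Wrist view: knob at (354,215), handle bar at (323,153), pointer tip at about (190,141) and index clip at (160,120). All agree with the fit to within about 3 px. For the index angle I'll take a tilted side view.

```bash
python3 - <<'E'
from h import *
p=[634.98,-19.26,.26];I=loc2w(p,(-25,120,175));M=np.array(env.camera_info('wrist')['mount'])
for s in(-35,35):
    rot=down(.26)*R.from_euler('x',s,degrees=True); rm=rot.as_matrix()
    d=rm@M[:3,2]; tcp=I-300*d-rm@M[:3,3]; print(s,d.round(2),tcp.round(0),(tcp+rm@M[:3,3]).round()); delta(tcp,rot)
E
```

```text
-35 [-0.15 -0.61 -0.78] [571. 175. 292.] [624. 272. 410.]
dpos [ 0.1749 -0.3563  0.0187] drot [-3.887e-01  3.000e-04 -1.600e-03] rows>= 3.1784919478825175 4.073042205944671
35 [-0.43  0.45 -0.78] [614.  15. 294.] [708. -46. 410.]
dpos [0.1759 0.057  0.0139] drot [ 0.389  -0.0007 -0.0015] rows>= 1.483486110686237 4.076035102974457
```

Call:
{"method": "move_arm", "body": {"delta_pos": [[0.175,-0.355,0.02],[0.175,-0.355,0.02],[0.175,-0.355,0.02],[0.175,-0.355,0.02],[0.175,-0.355,0.02],[0.175,-0.355,0.02],[0.175,-0.355,0.02],[0.175,-0.355,0.02]], "delta_rot": [[-0.39,0,0],[-0.39,0,0],[-0.39,0,0],[-0.39,0,0],[-0.39,0,0],[-0.39,0,0],[-0.39,0,0],[-0.39,0,0]]}}

```text
clock: 3.7
tool_pos: [571.9, 173.5, 292.7]
tcp_rot: [0.298, 0.946, 0.121, 0.039]
contact_force: [-0.8, -0.9, 0.1]
width: 42.7
grip_force: 0.0
```

```bash
python3 - <<'E'
from h import *
look('w2')
im=cv2.imread('pics/w2.png');cv2.imwrite('pics/w2c.png',cv2.resize(im[60:310,120:420],(720,600),interpolation=cv2.INTER_CUBIC))
E
```

```text
bolt_knob [([333.1, 237.3], 0.67), ([217.2, 204.0], 0.65)]
lid_handle [([320.6, 196.4], 0.66)]
lid_hinge [([298.4, 67.2], 0.58)]
lid_pointer [([216.2, 203.6], 0.71), ([256.0, 135.8], 0.23)]
index_tip [([263.3, 201.0], 0.57)]
```

View pics/w2c.png

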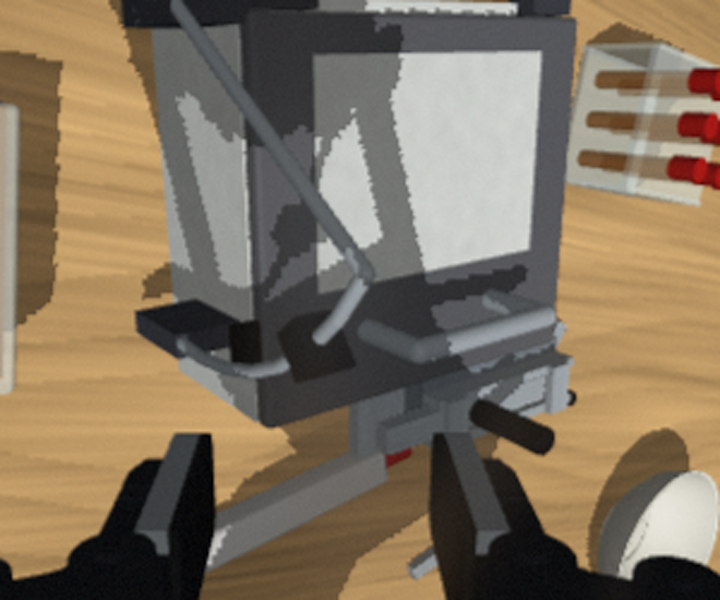

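The crop shows the index clip at full-image pixel (252,205), with its tip toward the lid at about (263,201). The pointer is at (216,204), the handle bar at (321,198) and the knob at (333,237). I'll now fit everything jointly.

```bash
cat > fit.py <<'E'
from h import *
np.set_printoptions(precision=2,suppress=True)
A=lambda u,v:(190+u/3.077,155+v/3.077); B=lambda u,v:(190+(u-400)/3.077,110+v/3.077)
T1=json.load(open('w1.json'))['T'];T2=json.load(open('w2.json'))['T']
def pts(q):
    ky,th,py=q[3:]
    k=(-125,ky,140);kt=(-125,ky,160); i=(95-150*np.cos(th),py,98+150*np.sin(th)); pt=(-55,py,98);h=(-60,0,144);hl,hr=(-60,45,146),(-60,-45,146)
    return [(T1,k,(354.7,215.2)),(T1,h,(323.5,152)),(T1,pt,(199.3,140.6)),(T1,i,(174.9,118.5)),
     (T2,k,(333.1,237.3)),(T2,h,(321,197.5)),(T2,pt,(216.2,203.6)),(T2,i,(263.3,201)),(T2,(95,0,98),(298.4,67.2)),
     ('scene',kt,A(106,72)),('scene',hl,A(210,97)),('top',hl,B(577,223)),('top',hr,B(675,196)),('top',kt,B(682,262))]
def f(q): return np.concatenate([(proj(c,loc2w(q,L)) if isinstance(c,str) else projT(c,loc2w(q,L)))-p for c,L,p in pts(q)])
r=least_squares(f,[635,-19,.26,-36,.6,120],loss='soft_l1');q=r.x
if __name__=='__main__':
    print(q,r.cost);print(f(q).reshape(-1,2))
    J=r.jac;print('sd',np.sqrt(np.diag(np.linalg.inv(J.T@J)))*1.5)
    print('handle',loc2w(q,(-60,0,144)))
    P=loc2w(q,(-125,q[3],121+2.5)); print(P);P[2]=200; rot=down(q[2]);delta(P,rot)
E
python3 fit.py
```

```text
[634.97 -21.47   0.28 -34.18   0.65 119.9 ] 14.508756943968182
[[-0.54  1.28]
 [-0.9  -0.26]
 [-1.41  0.69]
 [ 0.74  0.5 ]
 [ 2.27  0.42]
 [ 0.59 -0.04]
 [-0.5   0.58]
 [ 0.31 -1.65]
 [ 0.21 -4.49]
 [-1.51  1.26]
 [-2.4   0.62]
 [ 0.75 -0.68]
 [-1.96 -0.34]
 [-1.16 -0.18]]
sd [0.83 1.38 0.01 2.44 0.01 1.72]
handle [577.26 -37.91 144.  ]
[524.12 -88.59 123.5 ]
dpos [-0.28  0.36  0.54] drot [ 0.39  0.   -0.01] rows>= 5.65587487715223 4.085273969033046
```

```bash
python3 - <<'E'
from fit import *
delta((524,-88.5,290),down(q[2]));delta((524,-88.5,200),down(q[2]));print(q[2])
E
```

```text
dpos [-0.28  0.49  0.35] drot [ 0.39  0.   -0.01] rows>= 5.34793406603246 4.085273969033046
dpos [-0.28  0.36  0.54] drot [ 0.39  0.   -0.01] rows>= 5.654518092518913 4.085273969033046
0.27764597875464614
```

Call:
{"method": "move_arm", "body": {"delta_pos": [[-0.28,0.49,0.35],[-0.28,0.49,0.35],[-0.28,0.49,0.35],[-0.28,0.49,0.35],[-0.28,0.49,0.35],[-0.28,0.36,0.54],[-0.28,0.36,0.54],[-0.28,0.36,0.54],[-0.28,0.36,0.54],[-0.28,0.36,0.54]], "delta_rot": [[0.39,0,-0.01],[0.39,0,-0.01],[0.39,0,-0.01],[0.39,0,-0.01],[0.39,0,-0.01],[0.39,0,-0.01],[0.39,0,-0.01],[0.39,0,-0.01],[0.39,0,-0.01],[0.39,0,-0.01]]}}

```text
clock: 5.0
tool_pos: [526.8, -86.9, 200.1]
tcp_rot: [0.001, 0.991, 0.137, -0.0]
contact_force: [0.4, -0.6, 0.8]
width: 42.3
grip_force: 0.0
```

```bash
python3 - <<'E'
from fit import *
look('w3'); T=wT()
print('pred knob',projT(T,loc2w(q,(-125,q[3],140))),'top',projT(T,loc2w(q,(-125,q[3],160))),'grasp axis',projT(T,pose()[1]+[0,0,-60]))
delta((524.1,-88.6,123.5),down(q[2]))
E
```

```text
bolt_knob [([421.2, 230.1], 0.93), ([251.8, 216.4], 0.58)]
lid_handle [([195.4, 116.6], 0.67)]
lid_hinge []
lid_pointer [([35.6, 106.5], 0.67)]
index_tip [([197.4, 115.3], 0.58)]
pred knob [253.33 215.14] top [253.33 227.46] grasp axis [251.11 211.36]
dpos [-0.    0.    0.19] drot [ 0.  0. -0.] rows>= 1.5010952380642746 0.027391725686826653
```

View pics/w3.png

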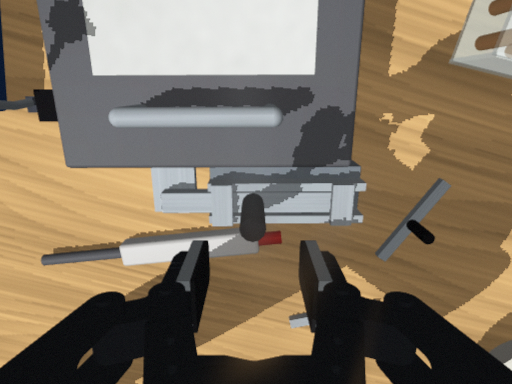

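The knob at (252,216) lies between the fingers and matches the prediction (253,215). I'll descend and grip it.

Call:
{"method": "move_arm", "body": {"delta_pos": [[0,0,0.1],[0,0,0.19],[0,0,0.19],[0,0,0.19],[0,0,0.19]], "delta_rot": [[0,0,0],[0,0,0],[0,0,0],[0,0,0],[0,0,0]]}}

```text
clock: 5.8
tool_pos: [526.2, -87.6, 123.4]
tcp_rot: [0.001, 0.991, 0.137, -0.001]
contact_force: [0.6, 0.0, 0.5]
width: 42.9
grip_force: 0.0
```

Call:
{"method": "move_arm", "body": {"delta_pos": [[0,0,0],[0,0,0],[0,0,0],[0,0,0],[0,0,0],[0,0,0]], "delta_rot": [[0,0,0],[0,0,0],[0,0,0],[0,0,0],[0,0,0],[0,0,0]], "jaw": 0, "force": 30}}

```text
clock: 6.4
tool_pos: [525.7, -87.4, 123.0]
tcp_rot: [0.001, 0.991, 0.137, -0.001]
contact_force: [-1.1, -0.2, 7.2]
width: 15.1
grip_force: 29.2
```

Call:
{"method": "move_arm", "body": {"delta_pos": [[0,0.02,-0.004],[0,0.045,-0.004],[0,0.07,-0.004],[0,0.095,-0.004],[0,0.115,-0.004],[0,0.115,-0.004],[0,0.115,-0.004]], "delta_rot": [[0,0,0],[0,0,0],[0,0,0],[0,0,0],[0,0,0],[0,0,0],[0,0,0]]}}

```text
clock: 7.1
tool_pos: [537.6, -132.5, 123.1]
tcp_rot: [0.001, 0.991, 0.136, -0.002]
contact_force: [0.5, -1.6, 0.2]
width: 15.4
grip_force: 29.5
```

Moved 46 mm freely. I'll push on gently until it stops.

Call:
{"method": "move_arm", "body": {"delta_pos": [[0,0.01,0],[0,0.01,0],[0,0.01,0]], "delta_rot": [[0,0,0],[0,0,0],[0,0,0]]}}

```text
clock: 7.4
tool_pos: [538.0, -134.2, 123.1]
tcp_rot: [-0.0, 0.991, 0.137, -0.002]
contact_force: [-1.6, 5.5, 5.1]
width: 15.0
grip_force: 29.9
```

Call:
{"method": "move_arm", "body": {"delta_pos": [[0,0.008,0],[0,0.008,0],[0,0.008,0]], "delta_rot": [[0,0,0],[0,0,0],[0,0,0]]}}

```text
clock: 7.7
tool_pos: [538.0, -134.6, 123.2]
tcp_rot: [-0.003, 0.991, 0.137, -0.003]
contact_force: [-3.7, 14.8, 9.4]
width: 15.4
grip_force: 30.8
```

```bash
python3 - <<'E'
from fit import *
o,p,r_=pose();c,s=np.cos(q[2]),np.sin(q[2]);d=p[:2]-q[:2];print('local',c*d[0]+s*d[1],-s*d[0]+c*d[1],o['contact_force'])
E
```

```text
local -124.22427965148019 -82.22075534136457 [-3.75 14.79  9.36]
```

The knob is at local y = -82.2 and firmly stopped, so the bolt is fully drawn. I'll release it and rise.

Call:
{"method": "move_arm", "body": {"delta_pos": [[0,-0.008,0],[0,-0.008,0],[0,-0.008,0],[0,-0.008,0],[0,-0.008,-0.1],[0,-0.008,-0.2],[0,-0.008,-0.22],[0,-0.008,-0.22]], "delta_rot": [[0,0,0],[0,0,0],[0,0,0],[0,0,0],[0,0,0],[0,0,0],[0,0,0],[0,0,0]], "jaw": 0.5}}

```text
clock: 8.5
tool_pos: [539.8, -136.0, 212.8]
tcp_rot: [0.002, 0.991, 0.136, -0.001]
contact_force: [-0.4, -0.0, -0.9]
width: 42.3
grip_force: 0.0
```

```bash
python3 - <<'E'
from fit import *
print(np.round(pose()[0]['joint_pos'],2));look('w4');T=wT()
for n,L in(('knob',(-125,-82,140)),('handle',(-60,0,144)),('bar',(-60,0,150))): print(n,projT(T,loc2w(q,L)))
H=loc2w(q,(-60,17,205));
for s in(1,-1): delta(H,down(q[2]+s*np.pi/2))
E
```

```text
[-0.45  0.28  1.55 -0.    1.31  0.85]
bolt_knob [([247.8, 210.5], 0.98), ([369.7, 227.4], 0.91), ([288.6, 320.4], 0.73)]
lid_handle [([117.9, 115.6], 0.57)]
lid_hinge []
lid_pointer []
index_tip [([249.4, 194.6], 0.32)]
knob [250.82 206.9 ]
handle [115.19 108.99]
bar [111.13 109.62]
dpos [ 0.16 -0.25  0.01] drot [-0.  0. -1.] rows>= 2.371996404840825 10.502013291124065
dpos [ 0.16 -0.25  0.01] drot [0. 0. 1.] rows>= 2.371996404840825 10.452758744120334
```

Call:
{"method": "move_arm", "body": {"delta_pos": [[0.16,-0.25,0],[0.16,-0.25,0],[0.16,-0.25,0],[0.16,-0.25,0],[0.16,-0.25,0],[0.16,-0.25,0],[0.16,-0.25,0],[0.16,-0.25,0],[0.16,-0.25,0],[0.16,-0.25,0],[0.16,-0.25,0],[0.16,-0.25,0]], "delta_rot": [[0,0,-1],[0,0,-1],[0,0,-1],[0,0,-1],[0,0,-1],[0,0,-1],[0,0,-1],[0,0,-1],[0,0,-1],[0,0,-1],[0,0,-1],[0,0,-1]]}}

```text
clock: 10.0
tool_pos: [572.8, -21.5, 209.7]
tcp_rot: [-0.002, 0.604, 0.797, -0.002]
contact_force: [-0.7, -0.1, -0.1]
width: 42.7
grip_force: 0.0
```

```bash
python3 - <<'E'
from fit import *
look('w5');T=wT()
for n,L in(('handle',(-60,0,144)),('barL',(-60,45,144)),('barR',(-60,-45,144)),('idx',(95-150*np.cos(q[4]),q[5],98+150*np.sin(q[4]))),('ptr',(-55,q[5],98))): print(n,projT(T,loc2w(q,L)))
delta(loc2w(q,(-60,17,125)),down(q[2]+np.pi/2))
E
```

```text
bolt_knob [([36.5, 295.4], 0.57), ([331.3, 21.4], 0.29)]
lid_handle [([253.5, 229.7], 0.84)]
lid_hinge [([445.4, 209.3], 0.56), ([114.5, 145.7], 0.15)]
lid_pointer [([258.5, 46.3], 0.91)]
index_tip [([332.5, 20.0], 0.68)]
handle [253.79 229.24]
barL [253.49 164.75]
barR [254.05 286.54]
idx [330.64  22.09]
ptr [260.42  47.07]
dpos [ 0.   -0.    0.21] drot [-0. -0. -0.] rows>= 1.7099158244524937 0.04477769121222335
```

View pics/w5.png

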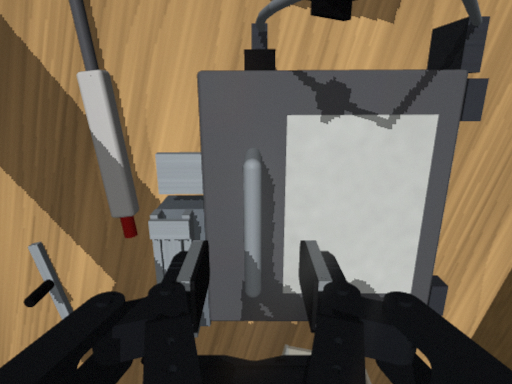

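The bar at (253,160–295) is centred between the fingers, and the index tip (332,20) and pointer (258,46) match the model. I'll descend and grip the bar.

Call:
{"method": "move_arm", "body": {"delta_pos": [[0,0,0.1],[0,0,0.21],[0,0,0.21],[0,0,0.21],[0,0,0.21]], "delta_rot": [[0,0,0],[0,0,0],[0,0,0],[0,0,0],[0,0,0]]}}

```text
clock: 10.8
tool_pos: [574.5, -22.1, 129.0]
tcp_rot: [0.0, 0.604, 0.797, -0.001]
contact_force: [0.3, -0.2, 0.7]
width: 42.5
grip_force: 0.0
```

Call:
{"method": "move_arm", "body": {"delta_pos": [[0,0,0],[0,0,0],[0,0,0],[0,0,0],[0,0,0],[0,0,0],[0,0,0]], "delta_rot": [[0,0,0],[0,0,0],[0,0,0],[0,0,0],[0,0,0],[0,0,0],[0,0,0]], "jaw": 0, "force": 70}}

```text
clock: 11.5
tool_pos: [571.5, -22.6, 128.4]
tcp_rot: [-0.002, 0.604, 0.797, -0.003]
contact_force: [-8.6, -3.6, 8.0]
width: 9.4
grip_force: 68.3
```

```bash
python3 - <<'E'
from fit import *
o,p,r_=pose();print(p,np.round(o['joint_pos'],2));c,s=np.cos(q[2]),np.sin(q[2])
g0=p+r_.apply([0,0,-19]);ax=r_.as_matrix()[:,1]  # tool y
d=g0[:2]-q[:2];print('local grasp',c*d[0]+s*d[1],-s*d[0]+c*d[1],g0[2])
# arc: tool keeps fraction k of lid rotation
th0=np.arctan2(46,155);Rr=np.hypot(46,155)
for k in(0,.5):
  for th in np.append(np.linspace(.06,.6,10),q[4]):
    dx=Rr*(np.cos(th0)-np.cos(th0+th));dz=Rr*(np.sin(th0+th)-np.sin(th0))
    g=g0+np.array([c*dx,s*dx,dz]); rot=R.from_rotvec(np.array([-s,c,0])*k*th)*r_
    P=g+rot.apply([0,0,19]);m=r_.inv();print(k,round(th,3),np.round(m.apply(P-p)/400,3),np.round((m*rot).as_rotvec()/(np.pi/2),3))
E
```

```text
[571.46 -22.62 128.39] [-0.23  0.39  1.62 -0.    1.14 -0.5 ]
local grasp -61.25987969515287 16.321645119384645 147.38639959895707
0 0.06 [-0.    0.01 -0.02] [0. 0. 0.]
0 0.12 [-0.    0.02 -0.05] [0. 0. 0.]
0 0.18 [-0.    0.03 -0.07] [0. 0. 0.]
0 0.24 [ 0.    0.04 -0.09] [0. 0. 0.]
0 0.3 [ 0.    0.05 -0.11] [0. 0. 0.]
0 0.36 [ 0.    0.06 -0.13] [0. 0. 0.]
0 0.42 [ 0.    0.08 -0.15] [0. 0. 0.]
0 0.48 [ 0.    0.1  -0.17] [0. 0. 0.]
0 0.54 [ 0.    0.11 -0.18] [0. 0. 0.]
0 0.6 [ 0.    0.13 -0.2 ] [0. 0. 0.]
0 0.645 [ 0.    0.15 -0.21] [0. 0. 0.]
0.5 0.06 [-0.    0.01 -0.02] [ 0.02 -0.   -0.  ]
0.5 0.12 [-0.    0.01 -0.05] [ 0.04 -0.   -0.  ]
0.5 0.18 [-0.    0.02 -0.07] [ 0.06 -0.   -0.  ]
0.5 0.24 [-0.    0.03 -0.09] [ 0.08 -0.   -0.  ]
0.5 0.3 [-0.    0.04 -0.11] [ 0.1 -0.  -0. ]
0.5 0.36 [ 0.    0.06 -0.13] [ 0.12 -0.   -0.  ]
0.5 0.42 [ 0.    0.07 -0.15] [ 0.13 -0.   -0.  ]
0.5 0.48 [ 0.    0.08 -0.17] [ 0.15 -0.   -0.  ]
0.5 0.54 [ 0.    0.1  -0.18] [ 0.17 -0.   -0.  ]
0.5 0.6 [ 0.    0.12 -0.2 ] [ 0.19 -0.   -0.  ]
0.5 0.645 [ 0.    0.13 -0.21] [ 0.2 -0.  -0. ]
```

```bash
cat > arc.py <<'E'
from fit import *
def arc(ths,cur=0.0):
    o,p,r_=pose();c,s=np.cos(q[2]),np.sin(q[2]);h=np.append(loc2w(q,(95,0,98))[:2],98);m=r_.inv()
    for th in ths:
        D=R.from_rotvec(np.array([-s,c,0])*(th-cur)); P=h+D.apply(p-h)
        print(round(th,3),['%.4f'%v for v in m.apply(P-p)/400],['%.4f'%v for v in (m*(D*r_)).as_rotvec()/(np.pi/2)])
E
python3 -c "
from arc import *
arc(np.linspace(.05,.58,12))"
```

```text
0.05 ['-0.0000', '0.0041', '-0.0195'] ['0.0318', '-0.0001', '-0.0000']
0.098 ['-0.0000', '0.0091', '-0.0380'] ['0.0625', '-0.0002', '-0.0001']
0.146 ['-0.0000', '0.0149', '-0.0563'] ['0.0932', '-0.0003', '-0.0001']
0.195 ['-0.0000', '0.0215', '-0.0743'] ['0.1239', '-0.0004', '-0.0002']
0.243 ['-0.0000', '0.0291', '-0.0920'] ['0.1545', '-0.0005', '-0.0002']
0.291 ['-0.0000', '0.0374', '-0.1092'] ['0.1852', '-0.0006', '-0.0002']
0.339 ['-0.0000', '0.0466', '-0.1261'] ['0.2159', '-0.0007', '-0.0003']
0.387 ['0.0000', '0.0566', '-0.1424'] ['0.2465', '-0.0008', '-0.0003']
0.435 ['0.0000', '0.0674', '-0.1583'] ['0.2772', '-0.0009', '-0.0003']
0.484 ['0.0000', '0.0789', '-0.1737'] ['0.3079', '-0.0010', '-0.0004']
0.532 ['0.0001', '0.0912', '-0.1884'] ['0.3386', '-0.0011', '-0.0004']
0.58 ['0.0001', '0.1041', '-0.2026'] ['0.3692', '-0.0012', '-0.0005']
```

Call:
{"method": "move_arm", "body": {"delta_pos": [[0,0.002,-0.01],[0,0.004,-0.019],[0,0.009,-0.038],[0,0.015,-0.056],[0,0.0215,-0.074],[0,0.0215,-0.074]], "delta_rot": [[0.016,0,0],[0.032,0,0],[0.062,0,0],[0.093,0,0],[0.124,0,0],[0.124,0,0]]}}

```text
clock: 12.1
tool_pos: [579.2, -20.3, 156.5]
tcp_rot: [-0.062, 0.601, 0.793, -0.083]
contact_force: [-9.6, -4.5, -1.5]
width: 9.8
grip_force: 69.5
```

```bash
python3 - <<'E'
from arc import *
print(pose()[0]['contact_force'])
look('w6')
arc(np.linspace(.235,.595,10),.195)
E
```

```text
[-9.55 -4.54 -1.49]
bolt_knob [([54.9, 295.3], 0.97)]
lid_handle [([252.1, 299.3], 0.95)]
lid_hinge []
lid_pointer [([264.6, 20.7], 0.77)]
index_tip []
0.235 ['0.0000', '0.0030', '-0.0157'] ['0.0255', '-0.0001', '0.0000']
0.275 ['0.0000', '0.0065', '-0.0312'] ['0.0509', '-0.0002', '0.0000']
0.315 ['0.0001', '0.0107', '-0.0466'] ['0.0764', '-0.0003', '0.0000']
0.355 ['0.0001', '0.0155', '-0.0618'] ['0.1019', '-0.0004', '0.0001']
0.395 ['0.0001', '0.0210', '-0.0768'] ['0.1273', '-0.0005', '0.0001']
0.435 ['0.0002', '0.0270', '-0.0916'] ['0.1528', '-0.0006', '0.0001']
0.475 ['0.0002', '0.0336', '-0.1061'] ['0.1783', '-0.0007', '0.0001']
0.515 ['0.0002', '0.0407', '-0.1204'] ['0.2037', '-0.0008', '0.0001']
0.555 ['0.0003', '0.0485', '-0.1344'] ['0.2292', '-0.0009', '0.0001']
0.595 ['0.0003', '0.0568', '-0.1480'] ['0.2546', '-0.0010', '0.0002']
```

View pics/w6.png

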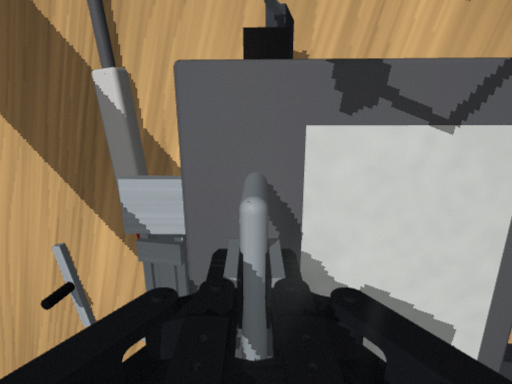

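The lid is rising with the bar firmly in the pads (bar at (254,200–330)). The pointer block is at (268,42). I'll continue along the arc.

Call:
{"method": "move_arm", "body": {"delta_pos": [[0,0.003,-0.016],[0,0.0065,-0.031],[0,0.011,-0.0465],[0,0.0155,-0.062],[0,0.021,-0.077],[0,0.027,-0.0915],[0,0.0335,-0.106],[0,0.041,-0.12],[0,0.0485,-0.1345],[0,0.057,-0.148],[0,0.057,-0.148]], "delta_rot": [[0.025,0,0],[0.051,0,0],[0.076,0,0],[0.102,0,0],[0.127,0,0],[0.153,0,0],[0.178,0,0],[0.204,0,0],[0.229,0,0],[0.255,0,0],[0.255,0,0]]}}

```text
clock: 13.5
tool_pos: [612.7, -10.7, 209.8]
tcp_rot: [-0.181, 0.577, 0.76, -0.238]
contact_force: [-8.6, -5.1, -1.0]
width: 9.6
grip_force: 69.9
```

```bash
python3 - <<'E'
from arc import *
o,p,r_=pose();print(o['contact_force'],o['grip_force'],o['width'],np.round(o['joint_pos'],2))
c,s=np.cos(q[2]),np.sin(q[2]);g=p+r_.apply([0,0,-16]);h=loc2w(q,(95,0,98));d=g-h;x=c*d[0]+s*d[1]
print('lid est',np.arctan2(d[2],-x)-np.arctan2(46,155),'R',np.hypot(x,d[2]),'tilt',np.arccos(-r_.as_matrix()[2,2]))
look('w7')
for cam in('scene','top'):
  env.get_image(cam)
  for n in('lid_pointer','index_tip','lid_handle'): print(cam,n,[(np.round(m['location'],1),m['conf']) for m in env.mark_of(cam,n)][:2])
iw=loc2w(q,(95-150*np.cos(q[4]),q[5],98+150*np.sin(q[4])));print(proj('scene',iw),proj('top',iw),projT(wT(),iw))
im=cv2.imread('pics/w7.png');sc=np.array(env.get_image('scene'))
cv2.imwrite('pics/d.png',np.hstack([cv2.resize(im[0:110,200:330],(400,338),interpolation=cv2.INTER_CUBIC),cv2.resize(sc[150:210,250:320],(394,338),interpolation=cv2.INTER_CUBIC)]))
E
```

```text
[-8.61 -5.05 -0.98] 69.86284375190735 9.613985805767223 [-0.08  0.8   0.86 -0.23  2.05 -0.4 ]
lid est 0.5863591766981588 R 162.74842828154573 tilt 0.6077260937099687
bolt_knob [([165.0, 244.7], 0.94), ([199.7, 289.3], 0.47), ([267.2, 20.0], 0.33)]
lid_handle [([255.8, 300.6], 0.95)]
lid_hinge []
lid_pointer [([265.0, 26.9], 0.92)]
index_tip [([265.8, 20.9], 0.79)]
scene lid_pointer []
scene index_tip [(array([267.4, 239.5]), 0.27)]
scene lid_handle [(array([250., 192.]), 0.57), (array([373.9, 147.7]), 0.39)]
top lid_pointer []
top index_tip []
top lid_handle [(array([395.9, 247.7]), 0.62), (array([260.6, 157.3]), 0.6)]
[283.44 177.54] [219.65 175.72] [268.7  21.1]
```

View pics/d.png

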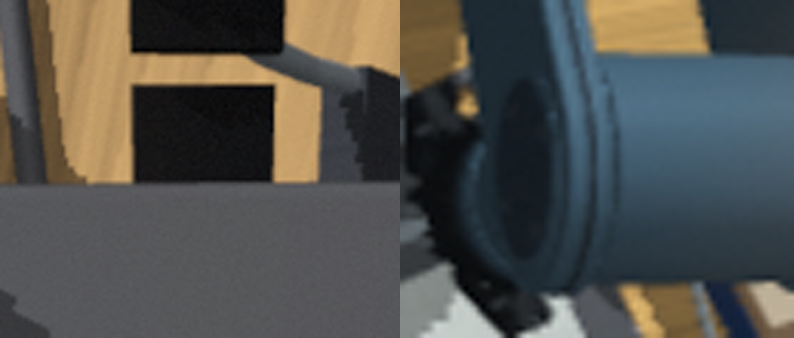

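The wrist view shows the pointer block (top edge at row 27.6) just below the index clip (lower edge at row 17), radially in line. The gap means the lid is still roughly 0.05–0.06 rad short. I'll refine the index angle with all the views so far.

```bash
cat > fit2.py <<'E'
from fit import *
import fit
Ts={k:json.load(open(k+'.json'))['T'] for k in('w3','w4','w5','w7')}
im=cv2.imread('pics/w5.png').max(2)
def pts2(z):
    th,py=z[4],z[5]; i=(95-150*np.cos(th),py,98+150*np.sin(th)); pt=(-55,py,98)
    return fit.pts(z)+[(Ts['w3'],(-60,0,150),(196,116.5)),(Ts['w5'],(-60,0,144),(253.5,229.7)),(Ts['w5'],pt,(259.5,46.7)),(Ts['w5'],i,(332.3,20)),(Ts['w7'],i,(266.5,20))]
def f2(z): return np.concatenate([(proj(c,loc2w(z,L)) if isinstance(c,str) else projT(c,loc2w(z,L)))-p for c,L,p in pts2(z)])
r2=least_squares(f2,q,loss='soft_l1');q2=r2.x
if __name__=='__main__':
    print(q2);print(f2(q2).reshape(-1,2)[[3,7,14,15,16,17,18]])
    J=r2.jac;print('sd',np.sqrt(np.diag(np.linalg.inv(J.T@J)))*1.5)
    for n,a,b,cc,d in(('ptr',40,72,230,300),('idx',0,22,300,370)):
        y,x=np.where(im[a:b,cc:d]<25);print(n,x.min()+cc,x.max()+cc,y.min()+a,y.max()+a)
    o,p,r_=pose();c,s=np.cos(q2[2]),np.sin(q2[2]);h=loc2w(q2,(95,0,98))
    for off in(-19,-16):
        d=p+r_.apply([0,0,off])-h;x=c*d[0]+s*d[1];print('lid est',np.arctan2(d[2],-x)-np.arctan2(46,155),np.hypot(x,d[2]))
    t=projT(wT(),loc2w(q2,(95-150*np.cos(.59),q2[5],98+150*np.sin(.59))));print('ptr pred at .59',t)
    from arc import arc
    arc([.615,.63,.645,.655],.59)
E
python3 fit2.py
```

```text
[634.63 -21.96   0.28 -33.21   0.65 120.85]
[[-0.17  0.92]
 [ 0.71 -0.99]
 [-3.01 -0.35]
 [ 0.12  1.2 ]
 [ 0.2   0.18]
 [-0.1   0.69]
 [ 0.52 -0.3 ]]
sd [0.53 1.   0.01 1.99 0.01 1.06]
ptr 245 274 50 69
idx 311 351 0 20
lid est 0.6062690984186526 163.28700798944587
lid est 0.5885754624202375 162.45310221929202
ptr pred at .59 [265.78  23.93]
0.615 ['0.0000', '0.0018', '-0.0098'] ['0.0159', '-0.0001', '0.0000']
0.63 ['0.0001', '0.0031', '-0.0156'] ['0.0255', '-0.0001', '0.0001']
0.645 ['0.0001', '0.0044', '-0.0215'] ['0.0350', '-0.0001', '0.0001']
0.655 ['0.0001', '0.0053', '-0.0253'] ['0.0414', '-0.0002', '0.0001']
```

Call:
{"method": "move_arm", "body": {"delta_pos": [[0,0.002,-0.01],[0,0.003,-0.0155],[0,0.0045,-0.0215],[0,0.0045,-0.0215],[0,0.0045,-0.0215]], "delta_rot": [[0.016,0,0],[0.0255,0,0],[0.035,0,0],[0.035,0,0],[0.035,0,0]]}}

```text
clock: 14.75
tool_pos: [618.9, -9.0, 215.9]
tcp_rot: [-0.196, 0.572, 0.754, -0.258]
contact_force: [-7.4, -2.6, -2.8]
width: 9.7
grip_force: 70.0
```

```bash
cat > chk.py <<'E'
from fit2 import *
import sys
tag=sys.argv[1]
o,p,r_=pose();c,s=np.cos(q2[2]),np.sin(q2[2]);h=loc2w(q2,(95,0,98));print('idx %.3f'%q2[4],o['contact_force'],o['width'])
d=p+r_.apply([0,0,-16])-h;x=c*d[0]+s*d[1];print('lid est %.3f'%(np.arctan2(d[2],-x)-np.arctan2(46,155)),np.hypot(x,d[2]),'tilt %.3f'%np.arccos(-r_.as_matrix()[2,2]))
look(tag);im=cv2.imread(f'pics/{tag}.png')
b=im.max(2)[:75,225:310];print('dark fraction per row',(b<30).sum(1).tolist())
cv2.imwrite(f'pics/{tag}c.png',cv2.resize(im[0:110,180:350],(680,440),interpolation=cv2.INTER_CUBIC))
E
python3 chk.py w8
```

```text
idx 0.655 [-7.36 -2.57 -2.81] 9.676793847122614
lid est 0.645 162.43385079221866 tilt 0.659
bolt_knob [([177.2, 239.4], 0.42)]
lid_handle [([252.5, 302.6], 0.73)]
lid_hinge []
lid_pointer []
index_tip []
dark fraction per row [47, 46, 46, 46, 46, 46, 46, 46, 46, 46, 46, 46, 46, 46, 46, 46, 46, 46, 46, 46, 46, 0, 0, 0, 0, 0, 0, 0, 13, 46, 45, 44, 44, 44, 44, 44, 44, 44, 44, 44, 44, 44, 44, 44, 44, 44, 44, 44, 44, 44, 44, 44, 44, 44, 44, 44, 44, 44, 44, 0, 0, 0, 0, 0, 0, 0, 0, 0, 0, 0, 0, 0, 0, 0, 0]
```

View pics/w8c.png

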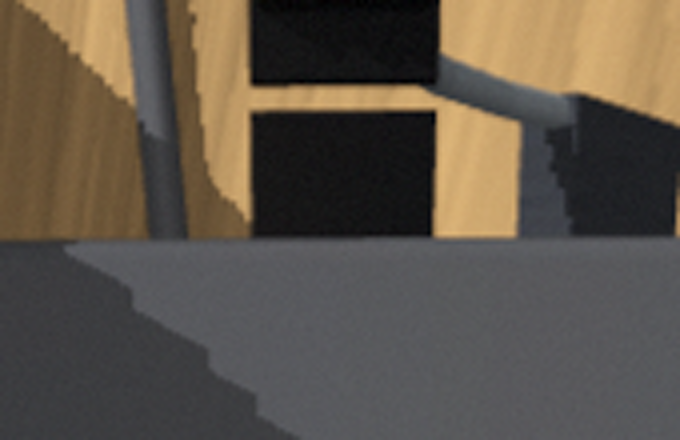

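At lid ≈ 0.648 (0.645 from position, 0.652 from tilt) and index ≈ 0.655, the two blocks look equally wide (46 px) and squarely face each other, so they are almost level. I'll make one small nudge and let it settle.

Call:
{"method": "move_arm", "body": {"delta_pos": [[0,0.0006,-0.0027],[0,0.0006,-0.0027],[0,0.0006,-0.0027],[0,0.0006,-0.0027],[0,0.0006,-0.0027],[0,0.0006,-0.0027],[0,0.0006,-0.0027],[0,0.0006,-0.0027]], "delta_rot": [[0.0045,0,0],[0.0045,0,0],[0.0045,0,0],[0.0045,0,0],[0.0045,0,0],[0.0045,0,0],[0.0045,0,0],[0.0045,0,0]]}}

```text
clock: 15.85
tool_pos: [619.8, -8.7, 216.7]
tcp_rot: [-0.198, 0.571, 0.753, -0.26]
contact_force: [-7.2, -1.9, -2.6]
width: 9.6
grip_force: 70.0
```

```bash
python3 chk.py w9; python3 -c "
from h import *
for t in('w7','w8','w9'):
    b=cv2.imread(f'pics/{t}.png').max(2)[:75,225:310]<30; print(t,b.sum(1)[[2,8,14,32,40,50]])
print(np.abs(pose()[0]['qd']).max())"
```

```text
idx 0.655 [-7.22 -1.91 -2.63] 9.605375619799094
lid est 0.652 162.41818972986096 tilt 0.666
bolt_knob [([181.3, 237.4], 0.6), ([254.0, 300.1], 0.51)]
lid_handle [([251.6, 302.6], 0.64)]
lid_hinge []
lid_pointer [([265.5, 23.5], 0.72)]
index_tip [([266.3, 24.0], 0.56)]
dark fraction per row [46, 46, 46, 46, 46, 46, 46, 46, 46, 46, 46, 46, 46, 46, 46, 46, 46, 46, 46, 46, 46, 9, 0, 0, 0, 0, 0, 0, 12, 46, 45, 44, 44, 44, 44, 44, 44, 44, 44, 44, 44, 44, 44, 44, 44, 44, 44, 44, 44, 44, 44, 44, 44, 44, 44, 44, 44, 44, 44, 0, 0, 0, 0, 0, 0, 0, 0, 0, 0, 0, 0, 0, 0, 0, 0]
w7 [49 49 49 45 45 44]
w8 [46 46 46 44 44 44]
w9 [46 46 46 44 44 44]
0.0017262314387695061
```

The network marks for pointer (265.5,23.5) and index tip (266.3,24.0) now coincide, the arm is still, and the fit agrees (lid 0.652–0.659, index 0.655). I'm handing it in.

```bash
python3 -c "
from plant import env
print(env.hand_in())"
```

```text
the job is handed in; nothing more can be done
None
```

The job is handed in at about 16 s: the bolt is fully drawn, and the gripper is holding the lid still at about 0.655 rad, level with the index clip by my estimate (good to about 0.01 rad; no verdict was returned).

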